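# Square a harmonica comb to the fence and set the sanding block on it

### The job

Set up the comb for sanding: slide the long wooden harmonica comb along the desk, without lifting it, until its long side lies flush and parallel against the steel fence with its whole length on the fence. Then lay the square rubber sanding block, flat and squarely, across the middle of the comb without dropping it, leaving the comb flush. Leave the anvil, the case and the tuner with its toggle as they are.

Things in the scene. Friction and masses are not known exactly. Their poses are not given: they have to be found in the camera images.
- fence: Straight flat steel bar fixed to the desk, 320 mm long (its y), 26 mm deep (its x), 12 mm high; a low bolt head (14 mm across, 4 mm high) stands on top near each end. Origin: at desk height, mid-length, in the long upright face that looks towards the robot; the bar fills x = 0 to 26 mm. x points horizontally away from the comb's side, so the comb belongs at negative x, its nearer long side at x = 0; y runs along the bar; z up. It never moves.
- comb: Loose pear-wood harmonica comb, a straight bar 220 mm long (its y), 32 mm wide (its x), 16 mm thick, about 0.1 kg, with a row of dark slots drawn on its top (flat, no real recesses). Lies flat on the desk on the robot's side of the fence, some centimetres off it and up to about 17 degrees out of parallel. Origin: centre of its underside; its x points roughly towards the fence, z up. Slides easily on the desk.
- block: Loose square hard-rubber sanding block, dark, 45 x 45 mm and 25 mm high, about 0.08 kg, lying flat on the desk on the left or right, nearer the robot than the comb. Origin: centre of its underside; x and y are square to its sides, z up.
- anvil: Bystander: loose brass tuning anvil, a 36 x 70 x 14 mm base with a narrow 12 x 60 mm rib on top, 26 mm high in all, 0.35 kg. Block and anvil lie on opposite sides of the work and may be swapped. Origin: centre of its underside.
- case: Bystander: closed maple harmonica case with a brass catch, 95 x 210 mm (x, y), 48 mm high, 0.45 kg, loose. Origin: centre of its underside.
- toggle_tip (a point): Tip of the chunky chrome toggle on the face of the strobe tuner, a grey box 160 mm deep, 250 mm wide and 206 mm high with its carrying handle, fixed to the desk on the robot's right (bystander). The toggle, 75 mm from the middle of the face towards the tuner's right as seen from the robot, stands out towards the robot about 70 mm over the desk and may be either way up; leave it alone.
Mind the look-alikes: they are no part of the job. There is more than one size of the block; the one meant has the size given above. Several things look just like the comb: the one meant starts farthest to the robot's left.

How it is judged:
By the outcome, as a careful person would: the job done as asked, in the order asked, and still so for the second after the job is handed in, with the robot touching nothing.
It also fails if it takes over 72 s, if anything falls off the work surface, if the arm or the gripper's body presses on something with over 40 N, if the wrist force passes 120 N, or if a joint passes its speed limit or range.

### The arm

A 6-joint arm with a two-finger parallel gripper is mounted at the origin on the work surface. World frame = base frame: x ahead of the robot, y to its left, z up, the work surface at z = 0. Lengths are in m, angles in rad, forces in N, time in s.
With the tool pointing down it reaches from about 0.3 to 0.85 m from the base axis. Payload 4.2 kg.
Tool frame: the origin (TCP) lies on the centre line of the jaws, within the pads' length; the fingertips stand 8 mm ahead of it and the grasp point (between the pads) lies 11 mm behind it; z points along the fingers, y is the direction in which the jaws open and shut (so a half turn about z gives the same grasp; the last joint's range is limited). The gripper opens to 91 mm and grips with 3 to 60 N. Pads are 32 mm wide; open, the fingers measure 118 mm over their backs; the gripper's body (76 mm by 178 mm) begins 60 mm behind the grasp point.
Start: joints at [1.255, 0.32, 1.565, -0, 1.257, -0.02], TCP at [0.168, 0.55, 0.222] pointing down, gripper open.
Joint ranges: [-3.11, 3.11], [-0.84, 2.01], [0.21, 2.61], [-1.34, 4.49], [0.05, 2.63], [-2.56, 2.56]. Speed limits (rad/s): [2.57, 2.57, 3.14, 3.14, 3.14, 3.14].

### API

Orientations are given as a unit quaternion [x, y, z, w].
In Python, from bench import goto, line_to, goto_joints, release, grasp, pause, inverse_kinematics, get_state, read_camera, PlanningError, job_done gives the robot as it stands. Calls block until the motion is done:
- goto(position, orientation): joint-space move of the TCP to a pose.
- line_to(position, frame=None, velocity=0.15, until_force=None): straight line of the TCP; frame=None keeps the orientation; velocity is the mean speed in m/s. With until_force (N) it stops when the force on the tool has changed by that much, and returns True; else False.
- goto_joints(angles): joint-space move.
- release() and grasp(grasp_force=None): open the fingers fully, or close them until they stop; grasp_force is the grip in N (None keeps the last).
- pause(seconds).
- inverse_kinematics(position, orientation): joint angles nearest the present ones, or None.
- get_state(): the state.
- read_camera(name): name is "scene" or "top" or "wrist"; returns a dict with "img" (420x560x3 uint8, blue, green, red), "z_map" (420x560 float32, m along the optical axis (not along the pixel's ray), 0 where there is no reading), "fov_y" (degrees; the focal length in pixels is half the picture's height over the tangent of half this angle, whatever the lens; pixels are square), "cx", "cy" (the principal point, pixels), "D" ([k1, k2, p1, p2, k3] as OpenCV has them; the pictures are not rectified), "view" (4x4, takes a point from world to camera coordinates). Camera axes: x right, y down, z forward; pixel columns grow to the right and rows downward; lengths in m; the calibration is good to about 2 mm. A picture is of the moment at which its call begins.
A pose or a line that the arm cannot do raises PlanningError and nothing moves.
- job_done(): hands the job in, once; it reports no verdict.
The state is a dict: "time_s": time; "joint_pos": joint angles; "qd": joint speeds; "joint_efforts": joint torques, N m; "ee_pos": TCP position; "orientation": TCP orientation; "force": force on the tool from outside, world axes, zero at the start; "moment": the same for the moment, N m; "finger_gap": finger opening in m.
Only numpy, scipy, OpenCV 4.12 (cv2) and the standard library are available. Lean on these libraries where they do the work, as an engineer would, in place of code of your own. Each camera call takes 0.05 s, during which the arm holds its last target. There are 200 camera calls.

## Working session

There is one attempt and no reset: what is moved stays moved. The work goes in short steps, each a Python script; the robot and the scene stay as the last script left them, time stands still between calls to the robot, and variables do not carry over. Pictures are saved under pics/ and viewed, about 8 in all and at most 12, crops included, and the job is handed in when it is done.

```bash
mkdir -p pics; ls; cat > h.py <<'E'
import numpy as np, cv2
from bench import *
def cam(n,save=None):
    c=read_camera(n)
    if save: cv2.imwrite('pics/'+save,c['img'])
    return c
def K(c):
    f=210/np.tan(np.radians(c['fov_y'])/2)
    return np.array([[f,0,c['cx']],[0,f,c['cy']],[0,0,1.]])
def px2w(c,uv,z):
    "pixels -> world points on plane z"
    uv=np.array(uv,float).reshape(-1,1,2)
    n=cv2.undistortPoints(uv,K(c),np.array(c['D'],float)).reshape(-1,2)
    R=c['view'][:3,:3];t=c['view'][:3,3];o=-R.T@t
    d=np.c_[n,np.ones(len(n))]@R
    return o+d*((z-o[2])/d[:,2])[:,None]
def w2px(c,P):
    V=np.array(c['view'],float)
    return cv2.projectPoints(np.array(P,float).reshape(-1,1,3),cv2.Rodrigues(V[:3,:3])[0],V[:3,3],K(c),np.array(c['D'],float))[0].reshape(-1,2)
def cloud(c):
    h,w=c['z_map'].shape
    u,v=np.meshgrid(np.arange(w),np.arange(h))
    n=cv2.undistortPoints(np.stack([u,v],-1).reshape(-1,1,2).astype(float),K(c),np.array(c['D'],float)).reshape(-1,2)
    z=c['z_map'].reshape(-1,1)
    P=np.c_[n*z,z]
    R=c['view'][:3,:3];t=c['view'][:3,3]
    return ((P-t)@R).reshape(h,w,3)
E
python3 - <<'E'
from h import *
a=cam('scene','s1.png');b=cam('top','t1.png')
print(get_state())
for c in(a,b):print(c['fov_y'],c['D'],c['view'])
E
```

```text
pics
{'time_s': 0.1, 'joint_pos': array([ 1.25498489e+00,  3.20210997e-01,  1.56551218e+00,  9.05616104e-06,
        1.25738278e+00, -1.99879425e-02]), 'qd': array([ 0.0001581 , -0.00135499, -0.00249477, -0.00014783,  0.0016294 ,
       -0.0012443 ]), 'joint_efforts': array([ 2.05373190e-04, -4.13340962e+01, -2.32513690e+01,  7.29662832e-02,
        4.21818614e-02, -4.88103569e-05]), 'ee_pos': array([0.16748919, 0.54963116, 0.2212315 ]), 'orientation': array([ 1.47374348e-01,  9.89080497e-01, -7.45293998e-04, -1.30691772e-04]), 'force': array([-0.01824026,  0.1751993 ,  0.20237863]), 'moment': array([-0.02179418, -0.00778863,  0.01297753]), 'finger_gap': 0.09168138989467085}
44.135602282423456 [0.0154564 0.        0.        0.        0.       ] [[ 0.48044123  0.87688016  0.01604379 -0.24980321]
 [ 0.52465529 -0.27270252 -0.80645531 -0.22437608]
 [-0.70278948  0.39587184 -0.59107735  1.85546829]
 [ 0.          0.          0.          1.        ]]
50.538289863172764 [0.00187293 0.         0.         0.         0.        ] [[-0.02006035 -0.99956959 -0.0214058   0.01961017]
 [-0.98360402  0.02356883 -0.17879499  0.48754103]
 [ 0.17922254  0.01746814 -0.98365347  1.21388256]
 [ 0.          0.          0.          1.        ]]
```

View pics/t1.png

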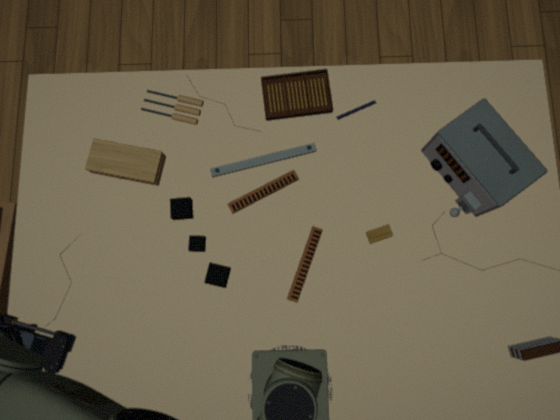

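View pics/s1.png

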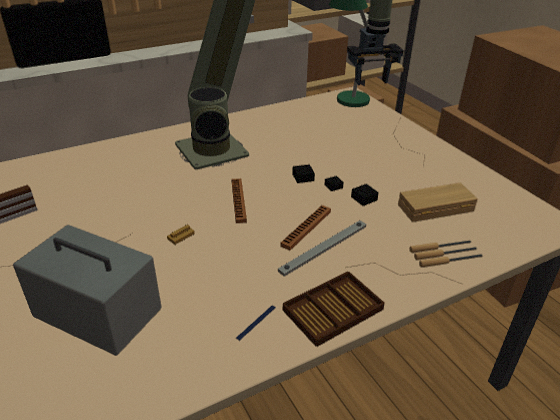

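The top view shows the fence around (263,160) and the left-most comb at (264,192), with a second comb at (306,264). There are three dark blocks at (181,208), (197,243) and (218,275), the anvil at (379,234) and the case at (126,161). Next I'll measure them.

```bash
python3 - <<'E'
from h import *
c=cam('top'); P=cloud(c); im=c['img']
hsv=cv2.cvtColor(im,cv2.COLOR_BGR2HSV)
print('desk z',np.median(P[300:330,100:200,2]))
for name,(u0,v0,u1,v1) in dict(fence=(205,138,322,181),comb=(224,167,303,217),b1=(165,192,198,224),b2=(185,232,210,256),b3=(200,258,235,292),anvil=(362,222,398,246),case=(80,130,172,192),comb2=(280,220,330,308)).items():
    p=P[v0:v1,u0:u1].reshape(-1,3); h=p[:,2]
    q=p[h>0.006]
    if name in('fence','comb'):
        # separate the two
        pass
    top=np.percentile(q[:,2],[50,90,98])
    t=q[q[:,2]>top[0]-0.004]
    r=cv2.minAreaRect((t[:,:2]*1000).astype(np.float32))
    print(name,len(t),top.round(4),np.round(r[0],1),np.round(r[1],1),round(r[2],1))
x=cv2.resize(im[130:300,140:340],None,fx=4,fy=3.5,interpolation=cv2.INTER_CUBIC)
x=cv2.resize(im[135:290,155:335],None,fx=4.4,fy=3.8) if 0 else cv2.resize(im[140:288,160:325],None,fx=4,fy=4,interpolation=cv2.INTER_CUBIC)
cv2.imwrite('pics/t2.png',cv2.convertScaleAbs(x,alpha=1.6))
E
```

```text
desk z 0.0018681054575373905
fence 1096 [0.0133 0.0183 0.0233] [512.1  88.4] [307.2 443. ] 77.4
comb 884 [0.0165 0.0209 0.0247] [445.7  83.3] [220.3 350.9] 85.6
b1 416 [0.034  0.0379 0.0401] [409.9 151.9] [435.8  77.4] 58.3
b2 250 [0.0264 0.0297 0.0574] [349.9 129.5] [330.3  53.6] 67.7
b3 444 [0.0345 0.038  0.0396] [286.8 107.4] [245.4  59.2] 75.0
anvil 287 [0.0164 0.0288 0.0311] [ 358.4 -149.6] [ 44.1 330.8] 27.5
case 2238 [0.0494 0.0529 0.0556] [515.8 255.1] [721.9 152.9] 58.6
comb2 868 [0.0174 0.0211 0.0244] [337.7 -49.9] [ 32.  219.7] 68.9
```

View pics/t2.png

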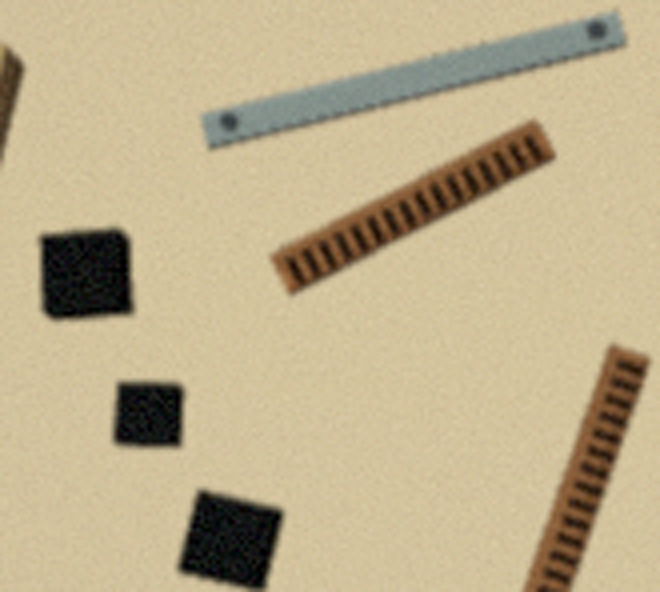

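Scale is about 1.34 px/mm. b2 in the crop (148,414) is about 45 mm square and 25 mm high, while the other two are about 60 mm square and 33 mm high, so b2 is the block. Now I'll get rough poses by colour and hover for a wrist view.

```bash
python3 - <<'E'
from h import *
c=cam('top')
f=lambda q:[((x+.5)/4-.5+160,(y+.5)/4-.5+140) for x,y in q]
def ang(d):return np.degrees(np.arctan2(d[0],-d[1]))  # 
F=px2w(c,f([(203,117),(619,11),(626,42),(210,149)]),.012)
C=px2w(c,f([(271,254),(536,120),(555,157),(292,294)]),.016)
B=px2w(c,f([(118,383),(183,384),(183,446),(115,444)]),.025)
for n,Q in zip('FCB',(F,C,B)):
    print(n,Q[:,:2].round(4).tolist(),'ctr',Q.mean(0)[:2].round(4),'dir',(Q[0]-Q[1])[:2].round(4), np.degrees(np.arctan2(*(Q[0]-Q[1])[:2])).round(2), 'len',np.linalg.norm(Q[0]-Q[1]).round(4),np.linalg.norm(Q[1]-Q[2]).round(4))
print(np.linalg.inv(c['view'])[:3,3])
# hover behind fence/comb for wrist view
from scipy.spatial.transform import Rotation as Rn
m=(F.mean(0)+C.mean(0))/2
d=(F[0]-F[1])[:2]; psi=np.arctan2(-d[0],d[1]) # rotation of fence frame about z
q=(Rn.from_euler('z',psi)*Rn.from_quat([0,1,0,0]))
for k in (0,np.pi):
    qq=(Rn.from_euler('z',psi+k)*Rn.from_quat([0,1,0,0])).as_quat()
    s=inverse_kinematics([m[0]-.06,m[1],.32],qq); print(k,s)
    if k==0: use=qq
goto([m[0]-.06,m[1],.32],use)
w=cam('wrist','w1.png');print(w['view'],w['fov_y'],get_state()['ee_pos'],get_state()['time_s'])
E
```

```text
F [[0.6217, 0.2205], [0.6952, -0.0896], [0.671, -0.094], [0.5971, 0.2151]] ctr [0.6463 0.063 ] dir [-0.0735  0.3101] -13.34 len 0.3187 0.0246
C [[0.5162, 0.1692], [0.6119, -0.0257], [0.5835, -0.0389], [0.4864, 0.1539]] ctr [0.5495 0.0646] dir [-0.0956  0.195 ] -26.12 len 0.2172 0.0313
B [[0.4233, 0.2772], [0.4215, 0.2307], [0.3773, 0.2302], [0.3798, 0.2786]] ctr [0.4004 0.2542] dir [0.0018 0.0466] 2.18 len 0.0466 0.0442
[ 0.26238558 -0.01309331  1.28162945]
0 [ 9.68641902e-02  2.20928614e-01  1.45799459e+00 -4.44089210e-16
  1.46266945e+00 -1.70677421e+00]
3.141592653589793 [ 9.68641902e-02  2.20928614e-01  1.45799459e+00 -4.44089210e-16
  1.46266945e+00  1.43481844e+00]
[[-2.31390443e-01  9.72860549e-01  9.03094536e-04  6.12887770e-02]
 [ 9.35631663e-01  2.22281188e-01  2.74197857e-01 -5.74888124e-01]
 [ 2.66555537e-01  6.42917275e-02 -9.61672876e-01  3.37673726e-01]
 [ 0.00000000e+00  0.00000000e+00  0.00000000e+00  1.00000000e+00]] 64.46439470410681 [0.53776861 0.06452122 0.31985921] 2.4667
```

View pics/w1.png

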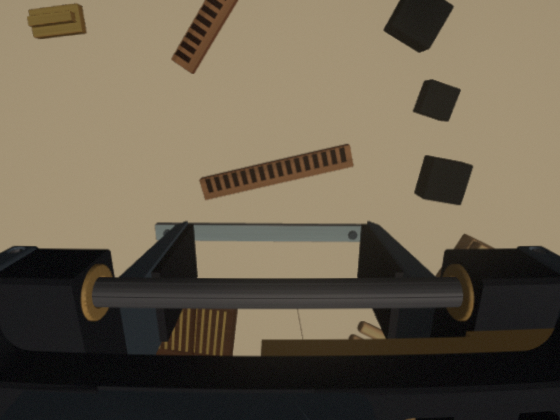

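The wrist view shows the fence level at rows 223–240 and columns 156–365, so the hover yaw is close. The comb runs from (203,187) to (351,155), and the small block is at (437,100). I'll refine the fence line, then push the comb with two open fingers.

```bash
python3 - <<'E'
from h import *
c=cam('wrist')
g=cv2.GaussianBlur(cv2.cvtColor(c['img'],cv2.COLOR_BGR2GRAY),(3,1),0).astype(float)
cols=np.arange(205,350,6)
print(g[216:246,[220,260,300,340]].T.round().astype(int).tolist())
print('cam',np.linalg.inv(c['view'])[:3,3])
pts=[]
for u in range(200,355,5):
    dg=np.diff(g[217:230,u]); i=np.argmin(dg); pts.append((u,217+i+.5))
W=px2w(c,pts,0.012); p=np.polyfit(W[:,1],W[:,0],1); print('slope deg',np.degrees(np.arctan(p[0])),'x at y=.0646',np.polyval(p,.0646),'res',np.std(W[:,0]-np.polyval(p,W[:,1])))
C=px2w(c,[(200,180),(349,146),(352,163),(206,198)],.016); print(C[:,:2].round(4).tolist(),C.mean(0))
B=px2w(c,[(433,80),(461,86)],.025);print(B)
E2=px2w(c,[(155,224)],.012);print('fence right end',E2)
E
```

```text
[[148, 148, 147, 148, 148, 145, 120, 80, 59, 88, 105, 109, 108, 109, 107, 109, 108, 108, 108, 107, 108, 109, 111, 111, 118, 137, 146, 148, 148, 148], [147, 147, 148, 147, 148, 146, 133, 96, 65, 86, 105, 109, 107, 107, 110, 110, 110, 109, 108, 109, 109, 109, 109, 111, 115, 133, 146, 148, 148, 148], [148, 147, 148, 148, 148, 148, 144, 110, 65, 70, 94, 108, 108, 106, 107, 108, 108, 107, 109, 109, 110, 111, 110, 113, 114, 126, 140, 147, 148, 148], [148, 148, 148, 149, 148, 148, 143, 112, 71, 63, 94, 108, 108, 109, 108, 108, 108, 109, 108, 110, 110, 111, 111, 112, 113, 123, 139, 147, 147, 147]]
cam [0.46206265 0.04650716 0.48230389]
slope deg -12.792228989711473 x at y=.0646 0.6306269740286986 res 0.00041828710496429587
[[0.5865, -0.037], [0.4904, 0.157], [0.5124, 0.168], [0.6109, -0.0239]] [0.5500425  0.06603407 0.016     ]
[[0.37986801 0.23881785 0.025     ]
 [0.37743807 0.27844805 0.025     ]]
fence right end [[ 0.6702142  -0.09283392  0.012     ]]
```

```bash
cat >> h.py <<'E'
from scipy.spatial.transform import Rotation as Rn
PSI=np.radians(12.9); FO=np.array([.634,.0605])
ex=np.array([np.cos(PSI),np.sin(PSI)]); ey=np.array([-ex[1],ex[0]])
def fp(a,b,z): return [*(FO+a*ex+b*ey),z]
def w2f(p): d=np.array(p)[:2]-FO; return np.array([d@ex,d@ey])
def quat(psi): return (Rn.from_euler('z',psi)*Rn.from_quat([0,1,0,0])).as_quat()
E
python3 - <<'E'
from h import *
b=.0235
goto(fp(-.155,b,.10),quat(PSI))
release()
line_to(fp(-.155,b,.014),velocity=.1)
print(get_state()['finger_gap'],get_state()['force'])
line_to(fp(-.07,b,.014),velocity=.05)
r=line_to(fp(-.03,b,.014),velocity=.02,until_force=6)
s=get_state();print(r,w2f(s['ee_pos']),s['force'],s['time_s'])
pause(.3);s=get_state();print(w2f(s['ee_pos']),s['force'])
cam('top','t3.png');c=cam('top')
x=cv2.resize(c['img'][130:240,170:330],None,fx=5,fy=5,interpolation=cv2.INTER_CUBIC)
cv2.imwrite('pics/t3.png',cv2.convertScaleAbs(x,alpha=1.6))
E
```

```text
0.09129263162114726 [ 0.67794679 -0.52606763 -0.61839541]
True [-0.04848732  0.02354467] [ 0.76042769  0.92183879 -0.43271075] 7.675
[-0.04932899  0.02360519] [-0.22665306 -0.39877127  0.78849065]
```

View pics/t3.png

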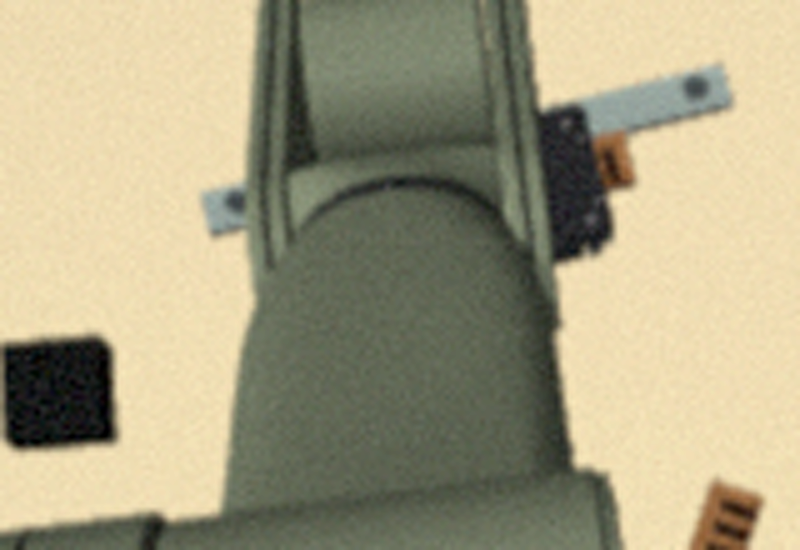

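The top crop is mostly hidden by the arm, but the comb's right end at (615,160) sits against the fence. I'll press once more at low speed, back off, and check from the wrist.

```bash
python3 - <<'E'
from h import *
b=.0235
r=line_to(fp(-.03,b,.014),velocity=.01,until_force=12)
s=get_state();print(r,w2f(s['ee_pos']),s['force'],s['time_s'])
line_to(fp(-.09,b,.014),velocity=.06)
line_to(fp(-.14,b,.20),velocity=.2)
c=cam('wrist','w2.png');print(get_state()['time_s'])
x=cv2.resize(c['img'][60:340],None,fx=1.4,fy=1.4,interpolation=cv2.INTER_CUBIC)
cv2.imwrite('pics/w2.png',cv2.convertScaleAbs(x,alpha=1.4))
np.save('w2.npy',c,allow_pickle=True)
E
```

```text
True [-0.04850123  0.02368654] [-0.24938976 -0.20463129 -0.28961596] 8.8917
10.8833
```

View pics/w2.png

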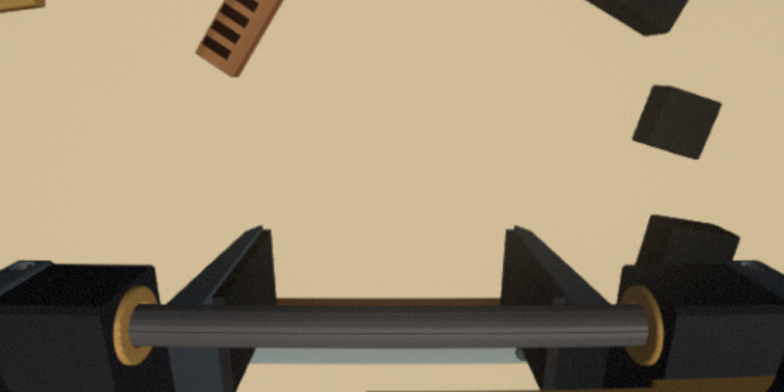

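The open fingers and bar hide the fence from here, with the comb edge at row 300 and the fence at row 355. I'll move over to the block and take wrist and top views there.

```bash
python3 - <<'E'
from h import *
goto([.45,.254,.22],quat(0))
c=cam('wrist');t=cam('top');print(get_state()['time_s'])
np.save('w3.npy',c,allow_pickle=True);np.save('t4.npy',t,allow_pickle=True)
B=w2px(c,[.40,.254,.025])[0];print(B)
u,v=B.astype(int);v0=max(v-60,0);u0=max(u-75,0)
a=cv2.resize(c['img'][v0:v0+120,u0:u0+150],(400,320),interpolation=cv2.INTER_CUBIC)
b=cv2.resize(t['img'][135:215,200:325],None,fx=6.4,fy=6.4,interpolation=cv2.INTER_CUBIC)[:, :800]
print(u0,v0)
o=np.zeros((600,800,3),np.uint8);o[:b.shape[0],:b.shape[1]]=b
cv2.imwrite('pics/w3.png',cv2.convertScaleAbs(b,alpha=1.6))
cv2.imwrite('pics/w4.png',cv2.convertScaleAbs(cv2.resize(c['img'][v0:v0+120,u0:u0+150],None,fx=5,fy=5,interpolation=cv2.INTER_CUBIC),alpha=2.5))
E
```

```text
11.825
[277.72513768 133.77164922]
202 73
```

View pics/w3.png

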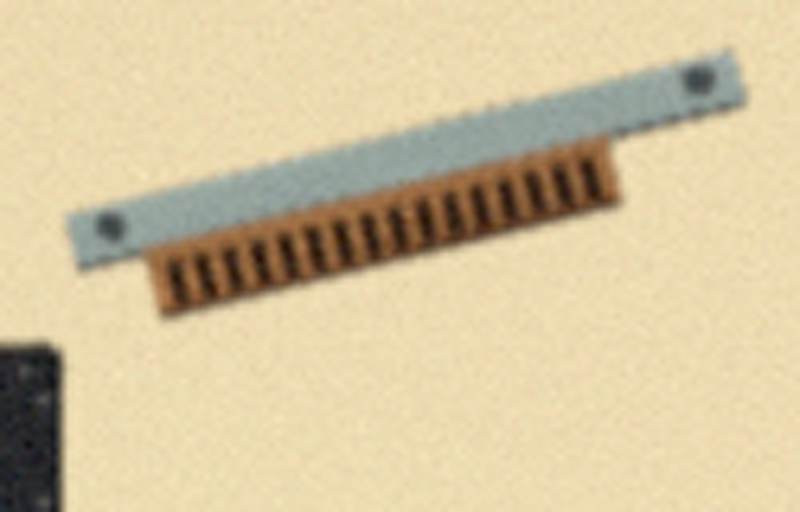

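View pics/w4.png

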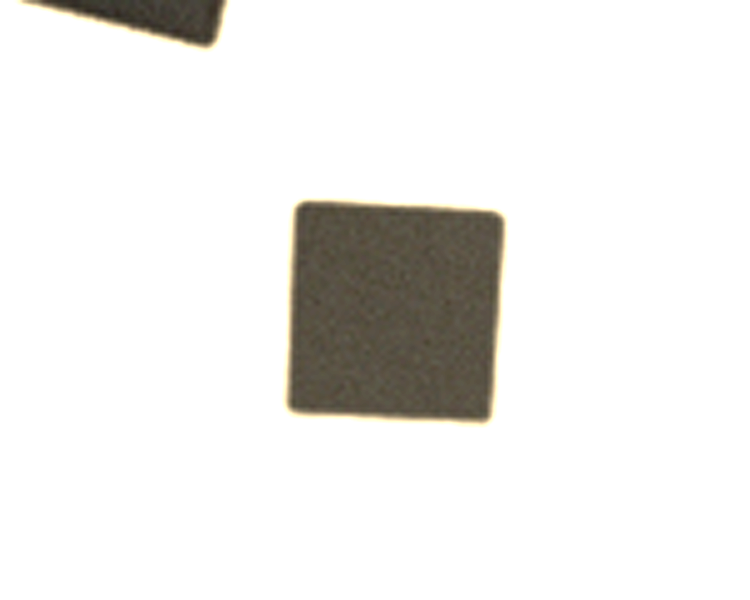

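The comb lies flush. Its robot-side edge (163,317)–(620,203) has slope −0.2495, against −0.2496 for the fence edge (80,268)–(745,102), and it sits well inside the fence ends. The block's top corners are (297,202), (503,211), (490,421) and (288,410).

```bash
python3 - <<'E'
from h import *
c=np.load('w3.npy',allow_pickle=True).item();t=np.load('t4.npy',allow_pickle=True).item()
B=px2w(c,[((x+.5)/5-.5+202,(y+.5)/5-.5+73) for x,y in [(297,202),(503,211),(490,421),(288,410)]],.025)
bc=B.mean(0);print(B.round(4).tolist(),bc)
e=[B[i]-B[j] for i,j in((1,0),(2,3))];print([np.degrees(np.arctan2(-d[0],d[1])) for d in e],[np.linalg.norm(d) for d in e])
e2=[B[i]-B[j] for i,j in((3,0),(2,1))];print([np.degrees(np.arctan2(d[1],d[0])) for d in e2],[np.linalg.norm(d) for d in e2])
psi=np.mean([np.arctan2(-d[0],d[1]) for d in e]+[np.arctan2(d[1],d[0]) for d in e2])
C=px2w(t,[((x+.5)/6.4-.5+200,(y+.5)/6.4-.5+135) for x,y in [(148,247),(608,138),(620,203),(163,317)]],.016)
print('comb',[w2f(p).round(4).tolist() for p in C],w2f(C.mean(0)),'psi',np.degrees(psi),np.degrees(np.arctan2(-(C[3]-C[2])[0],(C[3]-C[2])[1])))
goto([bc[0],bc[1],.09],quat(psi))
print(line_to([bc[0],bc[1],.0125],velocity=.1,until_force=8))
grasp(12); s=get_state();print(s['finger_gap'],s['ee_pos'],s['force'],s['time_s'])
line_to([bc[0],bc[1],.10],velocity=.12)
s=get_state();print(s['finger_gap'],s['force'])
E
```

```text
[[0.3787, 0.2366, 0.025], [0.3804, 0.2795, 0.025], [0.4244, 0.2775, 0.025], [0.422, 0.2342, 0.025]] [0.40138174 0.25693376 0.025     ]
[np.float64(-2.387008596926843), np.float64(-3.0855556152030528)] [np.float64(0.0429198166434503), np.float64(0.04344222682789872)]
[np.float64(-3.2088226739653343), np.float64(-2.5227971881340983)] [np.float64(0.043466981154979864), np.float64(0.04399226564076147)]
comb [[0.0006, 0.1258], [-0.0016, -0.092], [-0.0331, -0.0897], [-0.0334, 0.1264]] [-0.01688148  0.01760909] psi -2.801046018557332 12.982868902780222
False
0.04538722073793852 [0.40137611 0.25693921 0.01249379] [0.38322403 0.83535608 1.47952848] 14.1333
0.04505716539083427 [-0.17630745  0.08730122 -0.93617321]
```

```bash
python3 - <<'E'
from h import *
a,b=-.0167,.0176
goto(fp(a,b,.12),quat(PSI))
line_to(fp(a,b,.036),velocity=.08)
pause(.3);print(get_state()['force'],get_state()['finger_gap'])
r=line_to(fp(a,b,.0275),velocity=.01,until_force=3)
s=get_state();print(r,s['ee_pos'],s['force'],s['time_s'])
pause(.2);release();pause(.3);s=get_state();print(s['ee_pos'],s['force'])
line_to(fp(a,b,.12),velocity=.1)
goto([.40,.20,.25],quat(PSI))
c=cam('top');np.save('t5.npy',c,allow_pickle=True);d=cam('scene');print(get_state()['time_s'])
x=cv2.resize(c['img'][135:215,200:325],None,fx=6,fy=6,interpolation=cv2.INTER_CUBIC)
cv2.imwrite('pics/t5.png',cv2.convertScaleAbs(x,alpha=1.8))
x=cv2.resize(d['img'][190:290,260:390],None,fx=5,fy=5,interpolation=cv2.INTER_CUBIC)
cv2.imwrite('pics/s5.png',cv2.convertScaleAbs(x,alpha=1.6))
E
```

```text
[-0.24852368 -0.51496316 -1.23822973] 0.04469365032653969
True [0.61369076 0.07392844 0.02849693] [ 0.74833239 -0.13854793  4.98154148] 18.3083
[0.61290087 0.073807   0.02768811] [-0.11167437 -0.18200948  0.33140826]
21.9
```

View pics/t5.png

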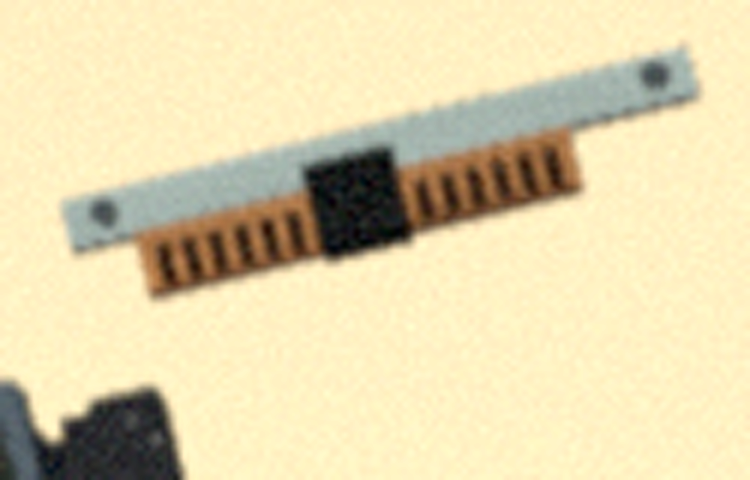

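View pics/s5.png

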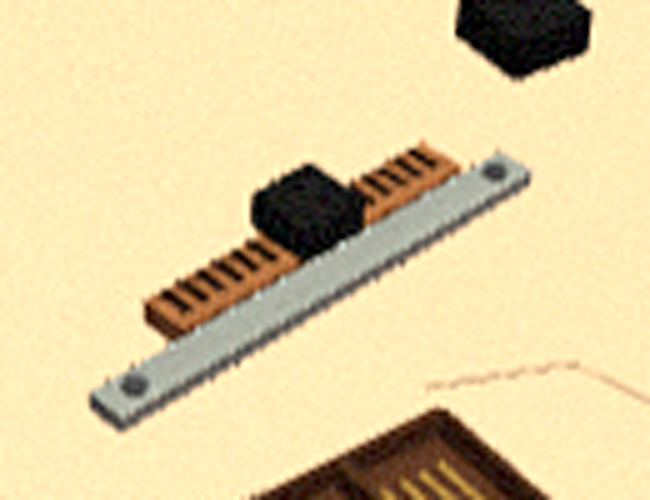

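The block sits square and centred: 167 px of comb to its left, 170 px to its right, and edges at about 13–14°. The comb appears flush. I'll do one close numerical check from the wrist.

```bash
python3 - <<'E'
from h import *
goto(fp(.0,.0176,.24),quat(PSI))
c=cam('wrist')
p=w2px(c,[fp(-.0325,.12,.016),fp(-.0325,-.08,.016),fp(0,.12,.016),fp(0,-.09,.016),fp(0,.155,.012)]);print(p.round(1),get_state()['time_s'])
cv2.imwrite('pics/w6.png',cv2.convertScaleAbs(cv2.resize(c['img'][80:270,:],None,fx=1.42,fy=3,interpolation=cv2.INTER_CUBIC),alpha=1.4))
E
```

```text
[[364.2 147.8]
 [191.7 147.8]
 [362.3 175.3]
 [185.2 175.3]
 [390.4 174.7]] 22.9667
```

View pics/w6.png

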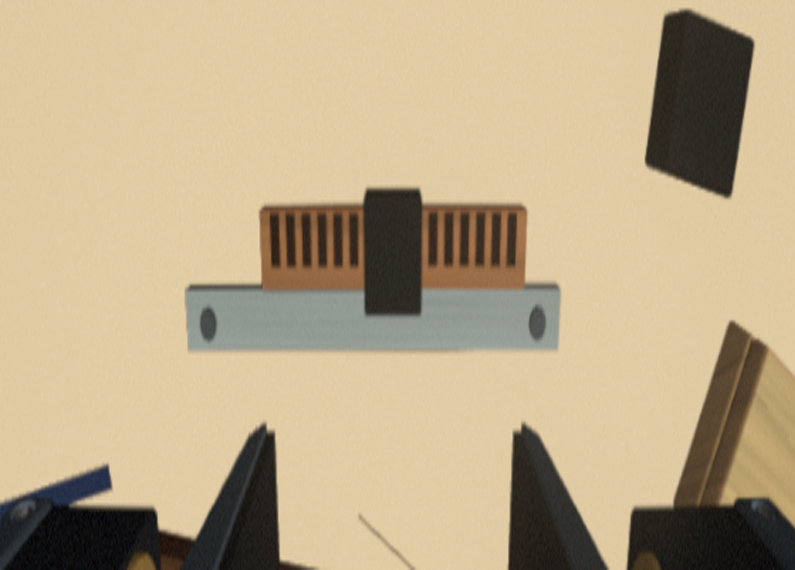

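The wrist view shows the comb (rows 206–290, columns 261–526) parallel to the fence with no gap. The block is centred at column 393, against a comb middle of 393.5.

```bash
python3 -c "
from bench import *
job_done()"
```

```text
the job is handed in; nothing more can be done
```

The comb now lies flush along the fence with the 45 mm block laid across its middle, and I've handed the job in at about 23 s on the robot's clock.

- **Comb:** I slid the left-most comb across the desk with the two open fingers, without lifting it. I pressed it against the fence until the force rose, then backed off.
- **Block:** I gripped the small block at 12 N (finger gap 45 mm). I lowered it slowly onto the comb until contact, let go, and raised the arm clear.

**Last checks:**
- **Fit to the fence:** The final wrist picture shows no visible gap and the comb parallel to the fence. Its whole length is on the fence, about 18 mm off the fence's middle.
- **Block position:** The block is square and centred along the comb to within about 1 mm.
- **Disagreement:** In the last top picture, my hand-read comb and fence edges differed by about 0.4°. That is within reading error, and the closer wrist view showed no tilt.
- **Bystanders:** None of my moves went near the anvil, case, tuner or toggle, but I did not re-measure them afterwards.

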